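# Quick spin in the microcentrifuge

## Task

Give the tubes that are already in the small centrifuge a quick spin: tip its standing lid over with the fingers, without gripping it and without letting it slam, and press it down until it is fully home. Only then press the oblong quick-spin key at the right-hand end of the sloping front panel all the way down, and keep it down: the program finishes while the finger is still holding the key. Press no other key, and leave the things around the centrifuge where they stand.

Things in the scene. Friction and masses are not known exactly. Their poses are not given: they have to be found in the camera images.
- fuge: White microcentrifuge, 220 mm deep (x), 190 wide (y), fixed; turned up to 25 degrees. Origin: centre of its footprint on the bench; x from front (faces the robot) to rear (hinge), y left, z up. Deck 115 mm high with the rotor well under the lid. In front a panel slopes up rearwards at 30 degrees from 72 to 109 mm high; on it from right to left: oblong quick-spin key, dark display, two round keys.
- lid (a joint): Lid angle in rad: 0 shut, 1.57 vertical, 1.78 back against its stop; starts at 1.3 to 1.7. Grey-framed smoked plate 143 long, 168 wide, 5 mm thick. Its outer face (up when shut, away from the robot when open) has a round dome, 100 mm wide, 12 mm high, centred 70.5 mm from the hinge; the front 24 mm are flat. The hinge is stiff: the lid stays at any angle; 0.5 to 3 N at the front edge moves it.
- lid_hinge (a point): Point on the lid's hinge line at mid-width, 95 mm behind the centrifuge's origin, 116.5 mm above the bench. The casing ends 10 mm behind it; behind that the bench is free. Axes turn with the lid: -x runs from the hinge to the lid's front edge (145 mm away), y along the hinge, z out of the outer face; the plate lies from z = 0 to 5 mm.
- lid_front (a point): Point on the lid's outer face at mid-width, on the flat strip 11 mm inside its front edge, 134 mm from the hinge line; axes as lid_hinge. With the lid shut it is 121.5 mm above the bench. The place to press the lid home.
- quick_key (a joint): Travel of the oblong quick-spin key in m: 0 out, 0.004 fully down. It springs back when let go; it starts to move at about 2 N and is fully down at about 5 N.
- quick_key_top (a point): Centre of the top of the quick-spin key: white, oblong, 34 mm wide along the panel by 20 mm, 8 mm proud of the panel, 60 mm right (-y) of the centrifuge's middle line, 84 mm in front of its origin, 97 mm above the bench. z points out of the panel (30 degrees from vertical, leaning to the front); it moves along -z. The shut lid's front edge is 34 mm behind it and 24 mm higher.
- start_key (a joint): Travel of the small round start key in m: 0 out, 0.004 down. To be left alone.
- start_key_top (a point): Top of the start key: white, round, 15 mm across, 44 mm left of the middle line of the panel.
- stop_key (a joint): Travel of the small round stop key in m: 0 out, 0.004 down. To be left alone.
- stop_key_top (a point): Top of the stop key: white, round, 15 mm across, 70 mm left of the middle line of the panel.
- bottle: Loose off-white screw-cap bottle, 62 mm diameter, 135 mm high, standing beside the centrifuge. Origin: centre of its underside. Not to be moved.
- jar: Loose off-white screw-cap jar, 60 mm diameter, 80 mm high, standing beside the centrifuge. Origin: centre of its underside. Not to be moved.
- rack: Loose grey microtube rack, 110 by 64 mm, 40 mm high (45 mm over the tube caps), standing at the right-hand side of the centrifuge. Origin: centre of its underside. Not to be moved.

How it is judged:
On the way, in this order (a step that is already met when the one before it is completed fails the run):
1. the lid is fully home, with the quick-spin key still out (value of joint lid below 0.03 rad and value of joint quick_key below 0.0015 m), for 0.2 s.
2. the quick-spin key is held down with the lid home (value of joint lid below 0.03 rad and value of joint quick_key above 0.0028 m), for 0.3 s.
At the end, for the whole second after the job is handed in: The lid is home (within 0.03 rad, 4 mm at its front edge), the quick-spin key is still held down by the fingers (at least 2.8 of its 4 mm, with over 2 N), the start and stop keys are out, and bottle, jar and rack stand within 30 mm of where they were (all of step 2 and contact force between the fingers and fuge above 2 N and value of joint each of start_key, stop_key below 0.0015 m and distance of each of bottle, jar, rack from where it was at the start of the episode below 0.03 m); the arm keeps its last pose, push and grip.
It fails at once if the start or the stop key is pressed, or the quick-spin key while the lid is not home ((value of joint quick_key above 0.002 m and value of joint lid above 0.05 rad) or value of joint any of start_key, stop_key above 0.002 m).
It fails at once if the lid is slammed (its front edge moves down faster than about 0.5 m/s) (velocity of joint lid below -3.5 rad/s).
It fails at once if the lid's plate is gripped between the fingers (value of joint lid above 0.1 rad and x of the grasp point in the frame of lid_hinge between -0.168 and 0 m and y of the grasp point in the frame of lid_hinge between -0.1 and 0.1 m and z of the grasp point in the frame of lid_hinge between -0.003 and 0.007 m and contact force between the fingers and fuge above 1 N).
It fails at once if the bottle, the jar or the rack is knocked over, lifted or shifted by more than 30 mm (distance of any of bottle, jar, rack from where it was at the start of the episode above 0.03 m or angle between any of bottle, jar, rack's own z axis and vertical above 0.35 rad).
It also fails if it takes over 42 s, if anything falls off the work surface, if the arm or the gripper's body presses on something with over 40 N, if the wrist force passes 120 N, or if a joint passes its speed limit or range.

## Robot

A 6-joint arm with a two-finger parallel gripper is mounted at the origin on the work surface. World frame = base frame: x ahead of the robot, y to its left, z up, the work surface at z = 0. Lengths are in m, angles in rad, forces in N, time in s.
With the tool pointing down it reaches from about 0.35 to 0.975 m from the base axis. Payload 4.9 kg.
Tool frame: the origin (TCP) lies midway between the tips of the shut fingers; the grasp point (between the pads) lies manip.tcp_to_grasp behind it (manip.tcp_to_grasp is the distance from the TCP to the grasp point, in m); z points along the fingers, y is the line along which they close (so a half turn about z gives the same grasp; the last joint's range is limited). The gripper opens to 85 mm and grips with 20 to 120 N. Pads are 22 mm wide; open, the fingers measure 114 mm over their backs; the gripper's body (76 mm by 85 mm) begins 54 mm behind the grasp point. The pads swing forward as they close: fully open they stand 13 mm farther back than shut.
Start: joints at [-1.353, 0.053, 1.613, -0, 1.476, -0.119], TCP at [0.207, -0.59, 0.231] pointing down, gripper open.
Joint ranges: [-3.01, 3.01], [-1.01, 2.22], [0.06, 2.58], [-1.02, 4.17], [0.09, 2.62], [-3.14, 3.14]. Speed limits (rad/s): [2.57, 2.57, 3.14, 3.14, 3.14, 3.14].

## Interface

Orientations are given as a unit quaternion [w, x, y, z].
In Python, from plant import manip, grab_frame, calibration, job_done gives the robot as it stands.
- The arm moves only by the tool send_rows, never from a script. Its argument "rows" is a list of rows, each an object of numbers: "x", "y", "z": the shift along the tool's x, y, z normalised to -1 to 1, where 1 is 15 cm; "wx", "wy", "wz": the turn, a rotation vector about the tool's x, y, z normalised to -1 to 1, where 1 is pi/4 rad; "hand": the opening, from -1 (shut) to 1 (fully open). In form: [{"x": .., "y": .., "z": .., "wx": .., "wy": .., "wz": .., "hand": ..}, ...]. A call has exactly 10 rows; each row shifts and turns the commanded pose from where the row before left it, along the tool's axes as they then stand; what a row does not reach is not made up. A row lasts 1/12 s, in which the tool goes at most 41.7 mm and 7.16 degrees, less where a joint would pass 70% of its speed; a pose out of reach is approached as far as the arm can. A call with a number of a shift or a turn outside -1 to 1 is refused whole. A call with a gripper value outside its range is refused whole. The fingers move at their own pace and stop on an object; the grip force is fixed at half the most. Time passes only in rows, so rows that do not move let the fingers close, or fill a call up. It gives the time, the measured TCP pose, the force, the opening and the grip force at its end, in the units of the state.
- manip.state(): the state, without advancing time (a new reading comes with each control period).
- grab_frame(name): name is "side" or "top"; returns the picture (480x640x3 uint8, blue, green, red); there is no depth.
- calibration(name): a dict with "camera_matrix" (3x3 intrinsics, pixels), "R" (3x3) and "t" (3): a world point X has camera coordinates R X + t. Camera axes: x right, y down, z forward; pixel columns grow to the right and rows downward; lengths in m; the calibration is good to about 2 mm. A picture is of the moment at which its call begins. calibration takes no time and is no camera call.
- job_done(): hands the job in; it is judged then, once.
The state is a dict: "time": time; "joint_pos": joint angles; "joint_vel": joint speeds; "joint_efforts": joint torques, N m; "tool_pos": TCP position; "tool_rot": TCP orientation; "contact_force": force on the tool from outside, world axes, zero at the start; "ft_torque": the same for the moment, N m; "gripper_width": opening from 0.0 (shut) to 1.0 (fully open); "grasp_force": force on a finger pad.
Only numpy, scipy, OpenCV 4.12 (cv2) and the standard library are available. Lean on these libraries where they do the work, as an engineer would, in place of code of your own. Each camera call takes 0.05 s, during which the arm holds its last target. There are 200 camera calls.

## Working session

There is one attempt and no reset: what is moved stays moved. The work goes in short steps, Python scripts to look and compute and a tool call to move; the robot and the scene stay as the last step left them, time stands still between calls to the robot, and variables do not carry over. Pictures are saved under pics/ and viewed, at most 10 in all, crops included, and the job is handed in when it is done.

Besides the shell and the picture viewer there is one more tool, called after ">>>" as name(argument=value, ...), one argument or row to a line, values as JSON. send_rows: Moves the arm, as the interface text tells. Scaled input: -1 to 1 covers 15 cm each way for a shift and pi/4 rad each way for a turn. Its arguments: {"type":"object","properties":{"rows":{"type":"array","items":{"type":"object","properties":{"x":{"type":"number","minimum":-1,"maximum":1},"y":{"type":"number","minimum":-1,"maximum":1},"z":{"type":"number","minimum":-1,"maximum":1},"wx":{"type":"number","minimum":-1,"maximum":1},"wy":{"type":"number","minimum":-1,"maximum":1},"wz":{"type":"number","minimum":-1,"maximum":1},"hand":{"type":"number"}}}}},"required":["rows"]}

```bash
ls; mkdir -p pics; python3 - <<'E'
from plant import manip, grab_frame, calibration
import cv2
for n in("side","top"):
    cv2.imwrite(f"pics/{n}0.png",grab_frame(n)); c=calibration(n); print(n,c)
s=manip.state();print(s,manip.tcp_to_grasp)
E
```

```text
pics
side {'camera_matrix': array([[466.948626  ,   0.        , 317.37984523],
       [  0.        , 466.948626  , 242.78583644],
       [  0.        ,   0.        ,   1.        ]]), 'R': array([[-0.98824649, -0.1525151 ,  0.01039301],
       [-0.11453932,  0.69372035, -0.71107863],
       [ 0.10124038, -0.70391137, -0.70303568]]), 't': array([0.56492819, 0.10180399, 0.83905871])}
top {'camera_matrix': array([[608.03157152,   0.        , 323.44626679],
       [  0.        , 608.03157152, 239.90263193],
       [  0.        ,   0.        ,   1.        ]]), 'R': array([[-0.01570524, -0.9998153 ,  0.01107793],
       [-0.98841656,  0.01385165, -0.15113183],
       [ 0.15095046, -0.01332317, -0.98845154]]), 't': array([0.04759114, 0.5455182 , 1.05308188])}
{'time': 0.1, 'joint_pos': array([-1.35296749e+00,  5.33084905e-02,  1.61414557e+00, -1.07772152e-05,
        1.47600924e+00, -1.19018713e-01]), 'joint_vel': array([-0.00170754, -0.00138988, -0.00243418, -0.00194103, -0.00067437,
       -0.00165922]), 'joint_efforts': array([ 1.18174128e-03, -3.94901526e+01, -3.71363068e+01,  2.89287834e-05,
        3.89887151e-03,  1.21625717e-05]), 'tool_pos': array([ 0.20643517, -0.58932821,  0.23018166]), 'tool_rot': array([-9.33919147e-04,  9.85849694e-01,  1.67629073e-01, -5.15484052e-05]), 'contact_force': array([ 0.18731182, -0.30311133, -0.50068914]), 'ft_torque': array([ 0.0071555 , -0.00857703, -0.06237894]), 'grasp_force': 0.0, 'gripper_width': 1.0007921294218043} 0.0187
```

View pics/side0.png

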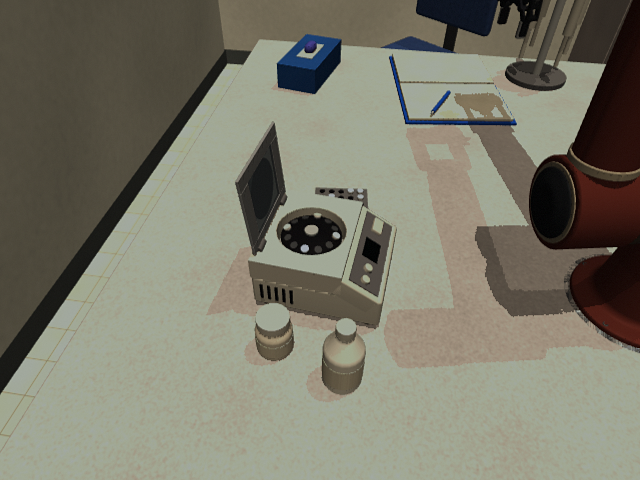

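View pics/top0.png

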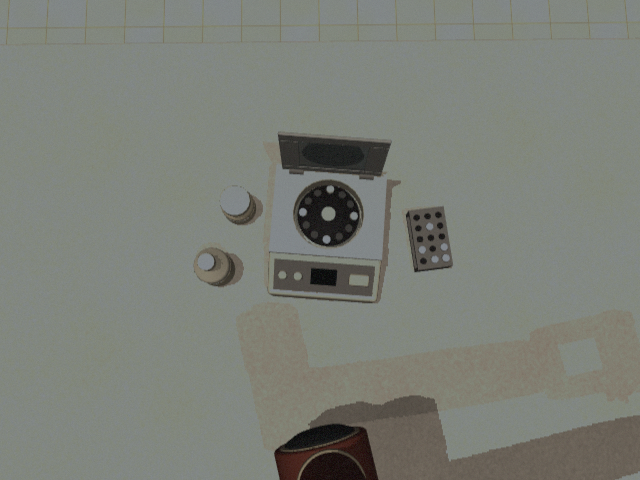

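The side view shows the lid standing at about (262,190) and the keys along the front panel. In the top view the quick key is at about (359,280), the round keys at (283,275) and (297,276), and the lid edge runs (279,133) to (391,140). I'll enlarge both for accurate points.

```bash
python3 - <<'E'
import cv2
a=cv2.imread("pics/top0.png")[125:305,260:400]; b=cv2.imread("pics/side0.png")[115:330,230:400]
a=cv2.convertScaleAbs(a,alpha=1.5)
cv2.imwrite("pics/t1.png",cv2.resize(a,None,fx=3.3,fy=3.3,interpolation=2)); cv2.imwrite("pics/s1.png",cv2.resize(b,None,fx=2.75,fy=2.75,interpolation=2))
E
```

```text
(no output)
```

View pics/t1.png

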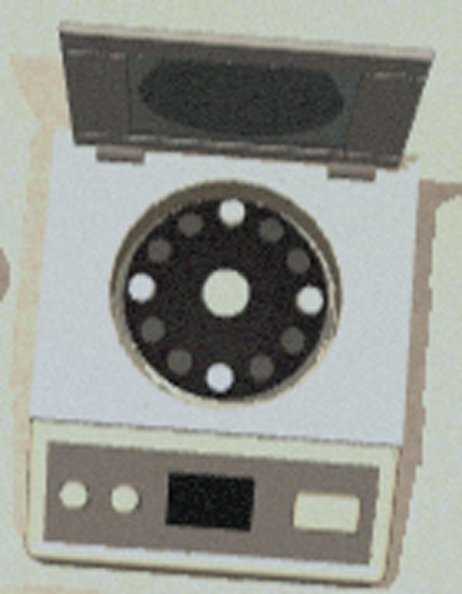

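View pics/s1.png

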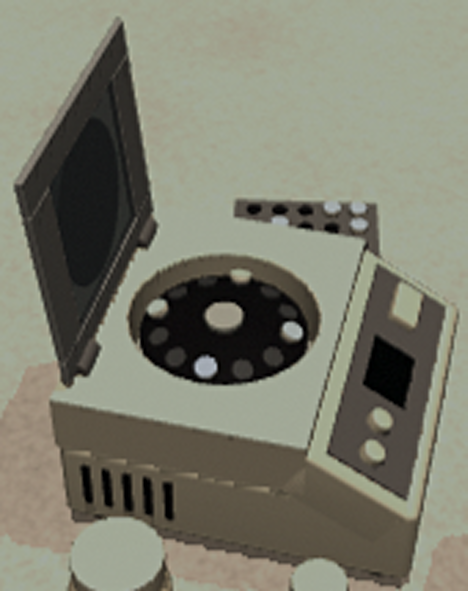

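```bash
cat > h.py <<'E'
import numpy as np, cv2
from plant import manip, calibration
from scipy.optimize import least_squares
from scipy.spatial.transform import Rotation as Ro
def proj(n,X):
    c=calibration(n); return cv2.projectPoints(np.atleast_2d(X).astype(float),cv2.Rodrigues(c["R"])[0],c["t"],c["camera_matrix"],None)[0][:,0]
def lidpt(p,a):  # hinge-frame point -> fuge frame, lid angle a
    return np.array([.095,0,.1165])+Ro.from_euler("y",a).apply(p)
def world(P,x,y,yaw): return Ro.from_euler("z",yaw).apply(P)+[x,y,0]
E
cat > fit.py <<'E'
from h import *
def pts(p):
    x,y,yaw,a,h=p; L=lambda *q:lidpt(q,a); n=np.array([-.5,0,.866])
    k=np.array([[-.084,-.06,.097]]*3); k[1:]+=n*h; k[1,1]=.044;k[2,1]=.07
    P=np.vstack([k,[L(-.145,.084,0),L(-.145,-.084,0),L(-.145,.084,.005),L(-.145,-.084,.005)]])
    return world(P,x,y,yaw)
t=np.array([[358.8,279.8],[297.9,276.5],[282.4,274.7],[278.8,135],[391.5,143.2],[278.2,131.7],[391.5,139.8]])
s=np.array([[378,225.9],[367.8,267.7],[365.3,279.7],[236.2,184.1],[274.7,121.5]])
def f(p):
    W=pts(p); return np.r_[(proj("top",W)-t).ravel(),(proj("side",W[:5])-s).ravel()]
r=least_squares(f,[.65,0,0,1.5,-.004],x_scale=[.1,.1,.1,.1,.01]);print(r.x.round(4));print(r.fun.round(1).reshape(-1,2).tolist())
W=pts(r.x);print(W.round(3).tolist())
# neighbours
def ray(n,u,z):
    c=calibration(n);d=c["R"].T@np.linalg.inv(c["camera_matrix"])@[*u,1];o=-c["R"].T@c["t"];return (o+d*(z-o[2])/d[2]).round(3)
print("bottle",ray("top",(206,261),.135),"jar",ray("top",(236,199),.08),"rack",[ray("top",u,.042) for u in((407,209),(443,206),(452,265),(414,270))])
E
python3 fit.py
```

```text
[ 0.5547  0.0342 -0.0904  1.6644 -0.0038]
[[-0.3, 1.8], [-0.6, -0.5], [-0.4, 0.1], [-1.6, -0.4], [-0.5, 0.0], [-0.7, -0.2], [-0.3, 0.3], [0.4, -1.6], [-0.4, -0.5], [-0.6, -0.8], [0.9, -3.0], [-0.6, -0.9]]
[[0.466, -0.018, 0.097], [0.477, 0.085, 0.094], [0.479, 0.111, 0.094], [0.67, 0.108, 0.261], [0.655, -0.059, 0.261], [0.675, 0.108, 0.26], [0.66, -0.06, 0.26]]
bottle [0.5   0.233 0.135] jar [0.615 0.192 0.08 ] rack [array([ 0.601, -0.113,  0.042]), array([ 0.605, -0.179,  0.042]), array([ 0.497, -0.19 ,  0.042]), array([ 0.489, -0.122,  0.042])]
```

>>> send_rows(
  rows=[
    {"z":-0.16,"wz":0.109,"hand":-1},
    {"z":-0.16,"wz":0.109,"hand":-1},
    {"z":-0.16,"wz":0.109,"hand":-1},
    {"z":-0.16,"wz":0.109,"hand":-1},
    {"z":-0.16,"wz":0.109,"hand":-1},
    {"x":0.119,"y":-0.174,"hand":-1},
    {"x":0.119,"y":-0.174,"hand":-1},
    {"x":0.119,"y":-0.174,"hand":-1},
    {"x":0.119,"y":-0.174,"hand":-1},
    {"x":0.119,"y":-0.174,"hand":-1},
  ],
)

```text
invalid input at $.rows[0]: expected keys x, y, z, wx, wy, wz, hand
```

>>> send_rows(
  rows=[
    {"x":0.119,"y":-0.174,"hand":-1},
    {"x":0.119,"y":-0.174,"hand":-1},
    {"x":0.119,"y":-0.174,"hand":-1},
    {"x":0.119,"y":-0.174,"hand":-1},
    {"x":0.119,"y":-0.174,"hand":-1},
    {"x":0.119,"y":-0.174,"hand":-1},
    {"x":0.119,"y":-0.174,"hand":-1},
    {"x":0.119,"y":-0.174,"hand":-1},
    {"x":0.119,"y":-0.174,"hand":-1},
    {"x":0.119,"y":-0.174,"hand":-1},
  ],
)

```text
invalid input at $.rows[0]: expected keys x, y, z, wx, wy, wz, hand
```

```bash
cat > st.py <<'E'
from h import *
s=manip.state(); F=(.5547,.0342,-.0904)
R=Ro.from_quat(s["tool_rot"],scalar_first=True); p=Ro.from_euler("z",-F[2]).apply(s["tool_pos"]-[F[0],F[1],0])
T=Ro.from_euler("z",-F[2])*R
print("t",round(s["time"],2),"fuge-frame tcp",p.round(4),"tool z in fuge",T.as_matrix()[:,2].round(3),"tool x",T.as_matrix()[:,0].round(3),"F",s["contact_force"].round(1),"w",round(s["gripper_width"],2),"q",s["joint_pos"].round(2))
E
python3 st.py
```

```text
t 0.1 fuge-frame tcp [-0.2906 -0.6524  0.2302] tool z in fuge [-0.001  0.002 -1.   ] tool x [0.91  0.414 0.   ] F [ 0.2 -0.3 -0.5] w 1.0 q [-1.35  0.05  1.61 -0.    1.48 -0.12]
```

>>> send_rows(
  rows=[
    {"x":0,"y":0,"z":-0.16,"wx":0,"wy":0,"wz":0.109,"hand":-1},
    {"x":0,"y":0,"z":-0.16,"wx":0,"wy":0,"wz":0.109,"hand":-1},
    {"x":0,"y":0,"z":-0.16,"wx":0,"wy":0,"wz":0.109,"hand":-1},
    {"x":0,"y":0,"z":-0.16,"wx":0,"wy":0,"wz":0.109,"hand":-1},
    {"x":0,"y":0,"z":-0.16,"wx":0,"wy":0,"wz":0.109,"hand":-1},
    {"x":0.119,"y":-0.174,"z":0,"wx":0,"wy":0,"wz":0,"hand":-1},
    {"x":0.119,"y":-0.174,"z":0,"wx":0,"wy":0,"wz":0,"hand":-1},
    {"x":0.119,"y":-0.174,"z":0,"wx":0,"wy":0,"wz":0,"hand":-1},
    {"x":0.119,"y":-0.174,"z":0,"wx":0,"wy":0,"wz":0,"hand":-1},
    {"x":0.119,"y":-0.174,"z":0,"wx":0,"wy":0,"wz":0,"hand":-1},
  ],
)

```text
time: 0.93
tool_pos: [0.3079, -0.4667, 0.3507]
tool_rot: [-0.0, 0.999, -0.046, -0.0]
contact_force: [0.4, -0.3, -0.2]
gripper_width: 0.002
grasp_force: 0.0
```

>>> send_rows(
  rows=[
    {"x":0.119,"y":-0.174,"z":0,"wx":0,"wy":0,"wz":0,"hand":-1},
    {"x":0.119,"y":-0.174,"z":0,"wx":0,"wy":0,"wz":0,"hand":-1},
    {"x":0.119,"y":-0.174,"z":0,"wx":0,"wy":0,"wz":0,"hand":-1},
    {"x":0.119,"y":-0.174,"z":0,"wx":0,"wy":0,"wz":0,"hand":-1},
    {"x":0.119,"y":-0.174,"z":0,"wx":0,"wy":0,"wz":0,"hand":-1},
    {"x":0.119,"y":-0.174,"z":0,"wx":0,"wy":0,"wz":0,"hand":-1},
    {"x":0.119,"y":-0.174,"z":0,"wx":0,"wy":0,"wz":0,"hand":-1},
    {"x":0.119,"y":-0.174,"z":0,"wx":0,"wy":0,"wz":0,"hand":-1},
    {"x":0.119,"y":-0.174,"z":0,"wx":0,"wy":0,"wz":0,"hand":-1},
    {"x":0.119,"y":-0.174,"z":0,"wx":0,"wy":0,"wz":0,"hand":-1},
  ],
)

```text
time: 1.77
tool_pos: [0.5094, -0.2229, 0.3507]
tool_rot: [-0.0, 0.999, -0.046, -0.0]
contact_force: [2.0, 1.3, 0.2]
gripper_width: 0.002
grasp_force: 0.0
```

```bash
python3 st.py
```

```text
t 1.77 fuge-frame tcp [-0.0219 -0.2601  0.3507] tool z in fuge [-0.001  0.    -1.   ] tool x [ 1.    -0.001 -0.001] F [2.  1.3 0.2] w 0.0 q [-0.55 -0.15  1.62 -0.    1.68  1.12]
```

>>> send_rows(
  rows=[
    {"x":0.118,"y":-0.173,"z":0,"wx":0,"wy":0,"wz":0,"hand":-1},
    {"x":0.118,"y":-0.173,"z":0,"wx":0,"wy":0,"wz":0,"hand":-1},
    {"x":0.118,"y":-0.173,"z":0,"wx":0,"wy":0,"wz":0,"hand":-1},
    {"x":0.118,"y":-0.173,"z":0,"wx":0,"wy":0,"wz":0,"hand":-1},
    {"x":0.118,"y":-0.173,"z":0,"wx":0,"wy":0,"wz":0,"hand":-1},
    {"x":0.118,"y":-0.173,"z":0,"wx":0,"wy":0,"wz":0,"hand":-1},
    {"x":0.118,"y":-0.173,"z":0,"wx":0,"wy":0,"wz":0,"hand":-1},
    {"x":0.118,"y":-0.173,"z":0,"wx":0,"wy":0,"wz":0,"hand":-1},
    {"x":0.118,"y":-0.173,"z":0,"wx":0,"wy":0,"wz":0,"hand":-1},
    {"x":0.118,"y":-0.173,"z":0,"wx":0,"wy":0,"wz":0,"hand":-1},
  ],
)

```text
time: 2.6
tool_pos: [0.7094, 0.0193, 0.3504]
tool_rot: [0.0, 0.999, -0.046, -0.001]
contact_force: [-0.3, -0.5, -0.3]
gripper_width: -0.003
grasp_force: 0.0
```

>>> send_rows(
  rows=[
    {"x":0,"y":0,"z":0.178,"wx":0,"wy":0,"wz":0,"hand":-1},
    {"x":0,"y":0,"z":0.178,"wx":0,"wy":0,"wz":0,"hand":-1},
    {"x":0,"y":0,"z":0.178,"wx":0,"wy":0,"wz":0,"hand":-1},
    {"x":0,"y":0,"z":0.178,"wx":0,"wy":0,"wz":0,"hand":-1},
    {"x":0,"y":0,"z":0,"wx":0,"wy":0,"wz":0,"hand":-1},
    {"x":0,"y":0,"z":0,"wx":0,"wy":0,"wz":0,"hand":-1},
    {"x":0,"y":0,"z":0,"wx":0,"wy":0,"wz":0,"hand":-1},
    {"x":0,"y":0,"z":0,"wx":0,"wy":0,"wz":0,"hand":-1},
    {"x":0,"y":0,"z":0,"wx":0,"wy":0,"wz":0,"hand":-1},
    {"x":0,"y":0,"z":0,"wx":0,"wy":0,"wz":0,"hand":-1},
  ],
)

```text
time: 3.43
tool_pos: [0.7096, 0.0178, 0.2469]
tool_rot: [0.0, 0.999, -0.046, 0.002]
contact_force: [-0.9, 0.1, -0.4]
gripper_width: -0.004
grasp_force: 0.0
```

```bash
python3 st.py; python3 - <<'E'
import numpy as np, cv2
from plant import grab_frame
im=grab_frame("side")[90:330,210:420]; cv2.imwrite("pics/s2.png",cv2.resize(im,None,fx=2.4,fy=2.4))
a=np.array([1.66,1.57,1.45,1.3,1.15,1.0,.85,.7,.55,.4,.28,.18,.1,.04,0]);r=np.interp(a,[0,.3,2],[.143,.134,.128])
x=.106-r*np.cos(a)+.005*np.sin(a);z=.1165+r*np.sin(a)+.005*np.cos(a)
x[0]=.1245
print(np.c_[a,x,z,np.r_[0,np.diff(x)]/.15,-np.r_[0,np.diff(z)]/.15].round(3))
E
```

```text
t 3.43 fuge-frame tcp [ 0.1557 -0.0024  0.2469] tool z in fuge [ 0.003  0.    -1.   ] tool x [ 1.    -0.001  0.003] F [-0.9  0.1 -0.4] w -0.0 q [-0.08  0.24  1.38  0.    1.52  1.58]
[[ 1.66e+00  1.24e-01  2.45e-01  0.00e+00 -0.00e+00]
 [ 1.57e+00  1.11e-01  2.46e-01 -9.10e-02 -9.00e-03]
 [ 1.45e+00  9.50e-02  2.46e-01 -1.04e-01 -1.00e-03]
 [ 1.30e+00  7.60e-02  2.44e-01 -1.29e-01  1.70e-02]
 [ 1.15e+00  5.70e-02  2.38e-01 -1.26e-01  3.60e-02]
 [ 1.00e+00  3.90e-02  2.30e-01 -1.19e-01  5.50e-02]
 [ 8.50e-01  2.30e-02  2.19e-01 -1.10e-01  7.20e-02]
 [ 7.00e-01  8.00e-03  2.06e-01 -9.90e-02  8.80e-02]
 [ 5.50e-01 -5.00e-03  1.90e-01 -8.50e-02  1.03e-01]
 [ 4.00e-01 -1.50e-02  1.73e-01 -6.90e-02  1.15e-01]
 [ 2.80e-01 -2.20e-02  1.59e-01 -4.60e-02  9.80e-02]
 [ 1.80e-01 -2.80e-02  1.46e-01 -4.30e-02  8.30e-02]
 [ 1.00e-01 -3.30e-02  1.35e-01 -2.90e-02  7.10e-02]
 [ 4.00e-02 -3.50e-02  1.27e-01 -1.80e-02  5.50e-02]
 [ 0.00e+00 -3.70e-02  1.22e-01 -1.00e-02  3.80e-02]]
```

View pics/s2.png

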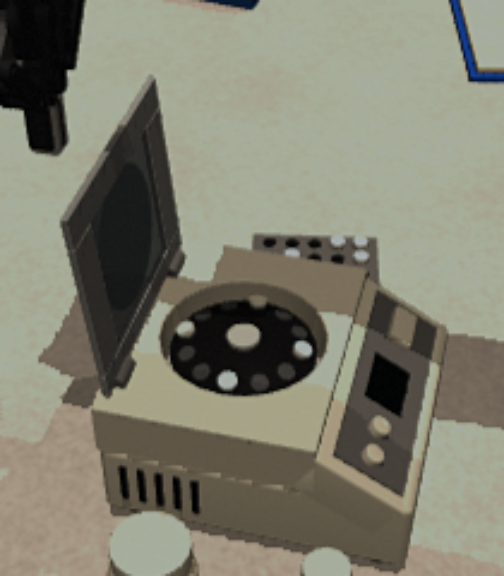

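The fingertip at about (229,152) sits roughly 40 mm behind the lid's top edge at about (255,152), as computed. Next I tip the lid.

>>> send_rows(
  rows=[
    {"x":-0.07,"y":0,"z":0,"wx":0,"wy":0,"wz":0,"hand":-1},
    {"x":-0.07,"y":0,"z":0,"wx":0,"wy":0,"wz":0,"hand":-1},
    {"x":-0.07,"y":0,"z":0,"wx":0,"wy":0,"wz":0,"hand":-1},
    {"x":-0.09,"y":0,"z":0,"wx":0,"wy":0,"wz":0,"hand":-1},
    {"x":-0.104,"y":0,"z":0,"wx":0,"wy":0,"wz":0,"hand":-1},
    {"x":-0.129,"y":0,"z":0.017,"wx":0,"wy":0,"wz":0,"hand":-1},
    {"x":-0.126,"y":0,"z":0.036,"wx":0,"wy":0,"wz":0,"hand":-1},
    {"x":-0.119,"y":0,"z":0.055,"wx":0,"wy":0,"wz":0,"hand":-1},
    {"x":0,"y":0,"z":0,"wx":0,"wy":0,"wz":0,"hand":-1},
    {"x":0,"y":0,"z":0,"wx":0,"wy":0,"wz":0,"hand":-1},
  ],
)

```text
time: 4.32
tool_pos: [0.5923, 0.0286, 0.2285]
tool_rot: [-0.0, 0.999, -0.046, 0.0]
contact_force: [0.4, 0.7, 0.4]
gripper_width: -0.004
grasp_force: 0.0
```

```bash
python3 st.py; python3 - <<'E'
import cv2
from plant import grab_frame
im=grab_frame("side")[90:330,210:420]; cv2.imwrite("pics/s3.png",cv2.resize(im,None,fx=2.4,fy=2.4))
E
```

```text
t 4.32 fuge-frame tcp [ 0.0379 -0.0022  0.2285] tool z in fuge [ 0.  0. -1.] tool x [ 1.    -0.001  0.   ] F [0.4 0.7 0.4] w -0.0 q [-0.08 -0.02  1.69  0.    1.47  1.58]
```

View pics/s3.png

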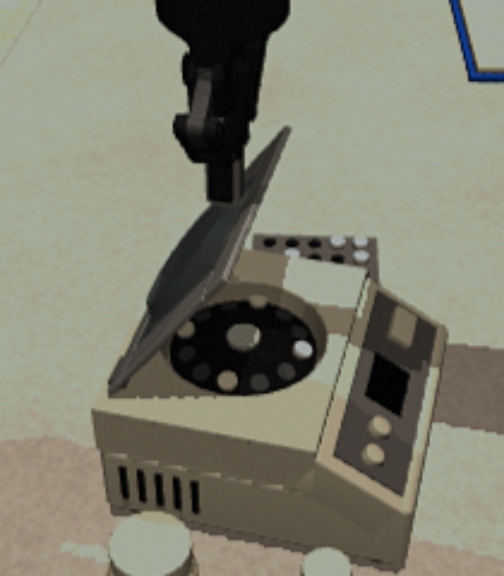

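The lid now leans at about 1 rad, with the fingertip on its front strip at about (225,195) in the crop. Continue the arc.

>>> send_rows(
  rows=[
    {"x":-0.108,"y":0,"z":0.072,"wx":0,"wy":0,"wz":0,"hand":-1},
    {"x":-0.098,"y":0,"z":0.088,"wx":0,"wy":0,"wz":0,"hand":-1},
    {"x":-0.085,"y":0,"z":0.103,"wx":0,"wy":0,"wz":0,"hand":-1},
    {"x":-0.069,"y":0,"z":0.115,"wx":0,"wy":0,"wz":0,"hand":-1},
    {"x":-0.046,"y":0,"z":0.098,"wx":0,"wy":0,"wz":0,"hand":-1},
    {"x":-0.043,"y":0,"z":0.083,"wx":0,"wy":0,"wz":0,"hand":-1},
    {"x":-0.025,"y":0,"z":0.06,"wx":0,"wy":0,"wz":0,"hand":-1},
    {"x":-0.01,"y":0,"z":0.04,"wx":0,"wy":0,"wz":0,"hand":-1},
    {"x":0,"y":0,"z":0.03,"wx":0,"wy":0,"wz":0,"hand":-1},
    {"x":0,"y":0,"z":0,"wx":0,"wy":0,"wz":0,"hand":-1},
  ],
)

```text
time: 5.2
tool_pos: [0.5203, 0.0351, 0.1244]
tool_rot: [-0.0, 0.999, -0.046, -0.0]
contact_force: [1.0, -0.8, 0.4]
gripper_width: -0.003
grasp_force: 0.0
```

```bash
python3 st.py
```

```text
t 5.2 fuge-frame tcp [-0.0343 -0.0022  0.1244] tool z in fuge [-0.001 -0.    -1.   ] tool x [ 1.    -0.001 -0.001] F [ 1.  -0.8  0.4] w -0.0 q [-0.08 -0.1   1.95  0.    1.3   1.59]
```

>>> send_rows(
  rows=[
    {"x":0,"y":0,"z":0.008,"wx":0,"wy":0,"wz":0,"hand":-1},
    {"x":0,"y":0,"z":0.008,"wx":0,"wy":0,"wz":0,"hand":-1},
    {"x":0,"y":0,"z":0.008,"wx":0,"wy":0,"wz":0,"hand":-1},
    {"x":0,"y":0,"z":0.004,"wx":0,"wy":0,"wz":0,"hand":-1},
    {"x":0,"y":0,"z":0,"wx":0,"wy":0,"wz":0,"hand":-1},
    {"x":0,"y":0,"z":0,"wx":0,"wy":0,"wz":0,"hand":-1},
    {"x":0,"y":0,"z":0,"wx":0,"wy":0,"wz":0,"hand":-1},
    {"x":0,"y":0,"z":0,"wx":0,"wy":0,"wz":0,"hand":-1},
    {"x":0,"y":0,"z":0,"wx":0,"wy":0,"wz":0,"hand":-1},
    {"x":0,"y":0,"z":0,"wx":0,"wy":0,"wz":0,"hand":-1},
  ],
)

```text
time: 6.03
tool_pos: [0.5207, 0.0351, 0.1215]
tool_rot: [0.0, 0.999, -0.046, 0.001]
contact_force: [-2.5, 0.4, 5.5]
gripper_width: -0.0
grasp_force: 2.6
```

```bash
python3 st.py
```

```text
t 6.03 fuge-frame tcp [-0.034  -0.0022  0.1215] tool z in fuge [ 0.001  0.    -1.   ] tool x [ 1.    -0.001  0.001] F [-2.5  0.4  5.5] w -0.0 q [-0.08 -0.1   1.95 -0.    1.29  1.59]
```

>>> send_rows(
  rows=[
    {"x":0,"y":0,"z":0.008,"wx":0,"wy":0,"wz":0,"hand":-1},
    {"x":0,"y":0,"z":0.008,"wx":0,"wy":0,"wz":0,"hand":-1},
    {"x":0,"y":0,"z":0,"wx":0,"wy":0,"wz":0,"hand":-1},
    {"x":0,"y":0,"z":0,"wx":0,"wy":0,"wz":0,"hand":-1},
    {"x":0,"y":0,"z":0,"wx":0,"wy":0,"wz":0,"hand":-1},
    {"x":0,"y":0,"z":0,"wx":0,"wy":0,"wz":0,"hand":-1},
    {"x":0,"y":0,"z":0,"wx":0,"wy":0,"wz":0,"hand":-1},
    {"x":0,"y":0,"z":0,"wx":0,"wy":0,"wz":0,"hand":-1},
    {"x":0,"y":0,"z":0,"wx":0,"wy":0,"wz":0,"hand":-1},
    {"x":0,"y":0,"z":0,"wx":0,"wy":0,"wz":0,"hand":-1},
  ],
)

```text
time: 6.87
tool_pos: [0.5207, 0.0351, 0.1213]
tool_rot: [0.0, 0.999, -0.046, 0.0]
contact_force: [-7.9, 0.8, 16.8]
gripper_width: -0.001
grasp_force: 8.1
```

>>> send_rows(
  rows=[
    {"x":0,"y":0,"z":-0.1,"wx":0,"wy":0,"wz":0,"hand":-1},
    {"x":0,"y":0,"z":-0.1,"wx":0,"wy":0,"wz":0,"hand":-1},
    {"x":0,"y":0,"z":-0.1,"wx":0,"wy":0,"wz":0,"hand":-1},
    {"x":0,"y":0,"z":-0.1,"wx":0,"wy":0,"wz":0,"hand":-1},
    {"x":0,"y":0.077,"z":0,"wx":0,"wy":0.1333,"wz":0,"hand":-1},
    {"x":0,"y":0.077,"z":0,"wx":0,"wy":0.1333,"wz":0,"hand":-1},
    {"x":0,"y":0.077,"z":0,"wx":0,"wy":0.1333,"wz":0,"hand":-1},
    {"x":0,"y":0.077,"z":0,"wx":0,"wy":0.1333,"wz":0,"hand":-1},
    {"x":0,"y":0.077,"z":0,"wx":0,"wy":0.1333,"wz":0,"hand":-1},
    {"x":0,"y":0,"z":0,"wx":0,"wy":0,"wz":0,"hand":-1},
  ],
)

```text
time: 7.7
tool_pos: [0.5106, -0.0227, 0.1728]
tool_rot: [0.012, 0.965, -0.045, 0.256]
contact_force: [-1.2, -0.4, -2.0]
gripper_width: 0.001
grasp_force: 0.0
```

```bash
python3 st.py;  python3 - <<'E'
import cv2
from plant import grab_frame
cv2.imwrite("pics/t4.png",cv2.resize(cv2.convertScaleAbs(grab_frame("top")[100:320,200:480],alpha=1.5),None,fx=2.4,fy=2.4))
im=grab_frame("side")[90:330,210:420]; cv2.imwrite("pics/s4.png",cv2.resize(im,None,fx=2.4,fy=2.4))
E
```

```text
t 7.7 fuge-frame tcp [-0.0388 -0.0607  0.1728] tool z in fuge [ 0.496 -0.001 -0.868] tool x [ 0.868 -0.003  0.496] F [-1.2 -0.4 -2. ] w 0.0 q [-0.23 -0.55  2.27  0.08  0.91  1.4 ]
```

View pics/s4.png

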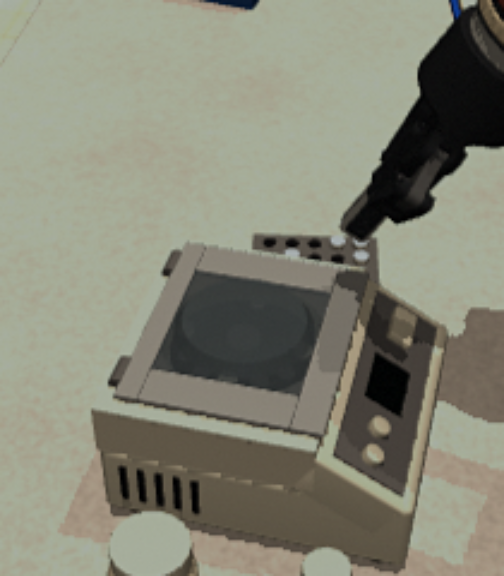

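The lid lies shut and the tilted fingertip is above the lid at the right-hand end, near (350,230) in the crop. Now I move out in front of the key along its axis.

>>> send_rows(
  rows=[
    {"x":-0.1,"y":0,"z":0,"wx":0,"wy":0,"wz":0,"hand":-1},
    {"x":-0.1,"y":0,"z":0,"wx":0,"wy":0,"wz":0,"hand":-1},
    {"x":-0.1,"y":0,"z":0,"wx":0,"wy":0,"wz":0,"hand":-1},
    {"x":-0.1,"y":0,"z":0,"wx":0,"wy":0,"wz":0,"hand":-1},
    {"x":-0.1,"y":0,"z":0,"wx":0,"wy":0,"wz":0,"hand":-1},
    {"x":0,"y":0,"z":0.04,"wx":0,"wy":0,"wz":0,"hand":-1},
    {"x":0,"y":0,"z":0.04,"wx":0,"wy":0,"wz":0,"hand":-1},
    {"x":0,"y":0,"z":0.04,"wx":0,"wy":0,"wz":0,"hand":-1},
    {"x":0,"y":0,"z":0.03,"wx":0,"wy":0,"wz":0,"hand":-1},
    {"x":0,"y":0,"z":0,"wx":0,"wy":0,"wz":0,"hand":-1},
  ],
)

```text
time: 8.63
tool_pos: [0.4619, -0.0173, 0.1204]
tool_rot: [0.011, 0.965, -0.044, 0.257]
contact_force: [-0.4, -1.0, -0.4]
gripper_width: 0.003
grasp_force: 0.0
```

```bash
python3 st.py;  python3 - <<'E'
import cv2
from plant import grab_frame
a=cv2.convertScaleAbs(grab_frame("top")[200:320,260:420],alpha=1.5)
b=grab_frame("side")[170:290,300:460]
cv2.imwrite("pics/k5.png",cv2.resize(cv2.hconcat([a,b]),None,fx=2.5,fy=2.5,interpolation=2))
E
```

```text
t 8.63 fuge-frame tcp [-0.0878 -0.0597  0.1204] tool z in fuge [ 0.498  0.    -0.867] tool x [ 0.867 -0.001  0.498] F [-0.4 -1.  -0.4] w 0.0 q [-0.25 -0.67  2.43  0.1   0.87  1.37]
```

View pics/k5.png

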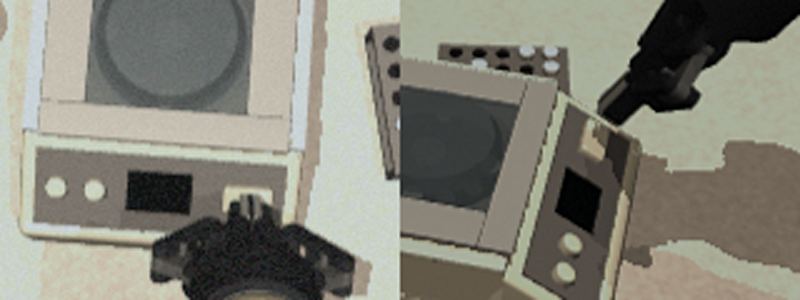

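In the top half of the pair the fingertip stands at about (250,200), in line with the quick key (247,195), and well clear of the round keys. I correct 7.5 mm down-slope, then approach.

>>> send_rows(
  rows=[
    {"x":-0.025,"y":0,"z":0,"wx":0,"wy":0,"wz":0,"hand":-1},
    {"x":-0.025,"y":0,"z":0,"wx":0,"wy":0,"wz":0,"hand":-1},
    {"x":0,"y":0,"z":0.04,"wx":0,"wy":0,"wz":0,"hand":-1},
    {"x":0,"y":0,"z":0.04,"wx":0,"wy":0,"wz":0,"hand":-1},
    {"x":0,"y":0,"z":0.03,"wx":0,"wy":0,"wz":0,"hand":-1},
    {"x":0,"y":0,"z":0.02,"wx":0,"wy":0,"wz":0,"hand":-1},
    {"x":0,"y":0,"z":0.01,"wx":0,"wy":0,"wz":0,"hand":-1},
    {"x":0,"y":0,"z":0,"wx":0,"wy":0,"wz":0,"hand":-1},
    {"x":0,"y":0,"z":0,"wx":0,"wy":0,"wz":0,"hand":-1},
    {"x":0,"y":0,"z":0,"wx":0,"wy":0,"wz":0,"hand":-1},
  ],
)

```text
time: 9.57
tool_pos: [0.4656, -0.0178, 0.0996]
tool_rot: [0.012, 0.965, -0.044, 0.259]
contact_force: [-0.5, 0.7, -0.8]
gripper_width: 0.003
grasp_force: 0.0
```

```bash
python3 st.py
```

```text
t 9.57 fuge-frame tcp [-0.084  -0.0599  0.0996] tool z in fuge [ 0.5   -0.    -0.866] tool x [ 0.866 -0.001  0.5  ] F [-0.5  0.7 -0.8] w 0.0 q [-0.24 -0.63  2.44  0.11  0.81  1.36]
```

>>> send_rows(
  rows=[
    {"x":0,"y":0,"z":0.01,"wx":0,"wy":0,"wz":0,"hand":-1},
    {"x":0,"y":0,"z":0.01,"wx":0,"wy":0,"wz":0,"hand":-1},
    {"x":0,"y":0,"z":0.01,"wx":0,"wy":0,"wz":0,"hand":-1},
    {"x":0,"y":0,"z":0.01,"wx":0,"wy":0,"wz":0,"hand":-1},
    {"x":0,"y":0,"z":0.01,"wx":0,"wy":0,"wz":0,"hand":-1},
    {"x":0,"y":0,"z":0,"wx":0,"wy":0,"wz":0,"hand":-1},
    {"x":0,"y":0,"z":0,"wx":0,"wy":0,"wz":0,"hand":-1},
    {"x":0,"y":0,"z":0,"wx":0,"wy":0,"wz":0,"hand":-1},
    {"x":0,"y":0,"z":0,"wx":0,"wy":0,"wz":0,"hand":-1},
    {"x":0,"y":0,"z":0,"wx":0,"wy":0,"wz":0,"hand":-1},
  ],
)

```text
time: 10.4
tool_pos: [0.4692, -0.0182, 0.0941]
tool_rot: [0.012, 0.965, -0.044, 0.258]
contact_force: [-15.2, 1.3, 14.7]
gripper_width: 0.001
grasp_force: 10.2
```

```bash
python3 st.py
```

```text
t 10.4 fuge-frame tcp [-0.0804 -0.0599  0.0941] tool z in fuge [ 0.499 -0.    -0.867] tool x [0.867 0.    0.499] F [-15.2   1.3  14.7] w 0.0 q [-0.24 -0.6   2.44  0.11  0.79  1.36]
```

```bash
python3 - <<'E'
import cv2
from plant import grab_frame
a=cv2.convertScaleAbs(grab_frame("top")[180:300,200:360+120],alpha=1.5)[:,40:200]
b=grab_frame("side")[170:290,300:460]
cv2.imwrite("pics/k6.png",cv2.resize(cv2.hconcat([a,b]),None,fx=2.5,fy=2.5,interpolation=2))
E
```

```text
(no output)
```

View pics/k6.png

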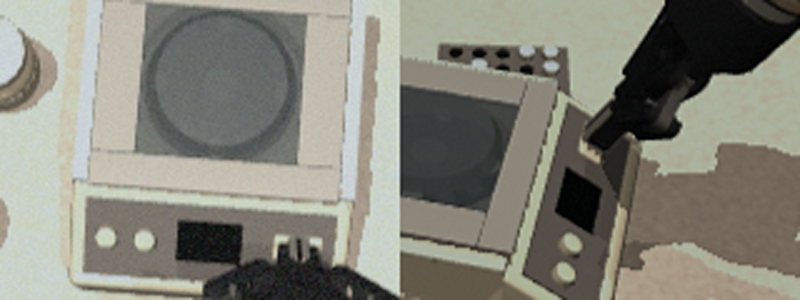

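>>> send_rows(
  rows=[
    {"x":0,"y":0,"z":0,"wx":0,"wy":0,"wz":0,"hand":-1},
    {"x":0,"y":0,"z":0,"wx":0,"wy":0,"wz":0,"hand":-1},
    {"x":0,"y":0,"z":0,"wx":0,"wy":0,"wz":0,"hand":-1},
    {"x":0,"y":0,"z":0,"wx":0,"wy":0,"wz":0,"hand":-1},
    {"x":0,"y":0,"z":0,"wx":0,"wy":0,"wz":0,"hand":-1},
    {"x":0,"y":0,"z":0,"wx":0,"wy":0,"wz":0,"hand":-1},
    {"x":0,"y":0,"z":0,"wx":0,"wy":0,"wz":0,"hand":-1},
    {"x":0,"y":0,"z":0,"wx":0,"wy":0,"wz":0,"hand":-1},
    {"x":0,"y":0,"z":0,"wx":0,"wy":0,"wz":0,"hand":-1},
    {"x":0,"y":0,"z":0,"wx":0,"wy":0,"wz":0,"hand":-1},
  ],
)

```text
time: 11.33
tool_pos: [0.4692, -0.0182, 0.0941]
tool_rot: [0.012, 0.965, -0.044, 0.258]
contact_force: [-16.2, 1.8, 15.0]
gripper_width: -0.0
grasp_force: 10.2
```

The fingertip sits centred on the key, at about (298,245) on the left and (597,145) on the right. The lid is shut and the round keys are out. The push is steady at about 20 N along the key's axis, 4.3 mm past its rest position.

```bash
python3 -c "
from plant import job_done
print(job_done())"
```

```text
the job is handed in; nothing more can be done
None
```

I tipped the lid shut with the fingers and pressed it home. The quick-spin key was pressed down and was still held, at about 22 N, when I handed the job in at about 11 s. The hand-in gave no verdict.

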